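Stop the bench tumbler and take off its drum lid

ROBOT

A 6-joint arm with a two-finger parallel gripper is mounted at the origin on a cart in front of the work surface, level with it; the furniture and walls round the work are solid. World frame = base frame: x ahead of the robot, y to its left, z up, the work surface at z = 0. Lengths are in m, angles in rad, forces in N, time in s.
With the tool pointing down it reaches from about 0.325 to 0.75 m from the base axis. Payload 7.6 kg.
Tool frame: the origin (TCP) lies on the front face of the gripper's body, between the roots of the fingers; the fingertips stand 73 mm ahead of it and the grasp point (between the pads) lies 54 mm ahead of it; z points along the fingers, y is the direction in which the jaws open and shut (so a half turn about z gives the same grasp; the last joint's range is limited). The gripper opens to 85 mm and grips with 20 to 120 N. Pads are 22 mm wide; open, the fingers measure 114 mm over their backs; the gripper's body (76 mm by 85 mm) begins 54 mm behind the grasp point. The pads swing forward as they close: fully open they stand 13 mm farther back than shut.
Start: joints at [-1.345, 0.052, 1.401, -0, 1.689, -0.07], TCP at [0.153, -0.502, 0.304] pointing down, gripper open.
Joint ranges: [-2.9, 2.9], [-0.91, 2.17], [0.12, 2.37], [-1.06, 4.2], [0.26, 2.73], [-2.93, 2.93]. Speed limits (rad/s): [2.57, 2.57, 3.01, 3.14, 3.14, 3.14].

INTERFACE

Orientations are given as a unit quaternion [x, y, z, w].
In Python, from plant import ctrl gives the robot as it stands. The module is installed in compiled form; this text tells all that it offers.
- The arm moves only by the tool drive_tool, never from a script. Its argument "steps" is a list of rows, each an object of numbers: "grip": the gripper's target within -1 to 1 (fully open at 1, half-way at 0, shut at -1); "x", "y", "z": the shift along the tool's x, y, z as a fraction of full scale; "rx", "ry", "rz": the turn, a rotation vector about the tool's x, y, z as a fraction of full scale. A call has 1 to 8 rows; each row shifts and turns the commanded pose from where the row before left it, along the tool's axes as they then stand; what a row does not reach is not made up. Full scale, the value 1, is 20 mm for a shift and 120 degrees for a turn. A row lasts 1/10 s, in which the tool goes at most 50 mm and 8.59 degrees, less where a joint would pass 70% of its speed; a pose out of reach is approached as far as the arm can. A call with a number of a shift or a turn outside -1 to 1 is refused whole. A call with a gripper value outside its range is refused whole. The fingers move at their own pace and stop on an object; "squeeze" is the grip in N (left out, the last holds). Time passes only in rows, so rows that do not move let the fingers close. It gives the time, the measured TCP pose, the force and the opening at its end, in the units of the state.
- ctrl.sense(): the state, without advancing time (a new reading comes with each control period).
- ctrl.grab_frame(name): name is "scene" or "top"; returns the picture (384x512x3 uint8, red, green, blue); there is no depth.
- ctrl.get_calibration(name): a dict with "fx", "fy", "cx", "cy" (pixels), "R" (3x3) and "t" (3): a world point X has camera coordinates R X + t. Camera axes: x right, y down, z forward; pixel columns grow to the right and rows downward; lengths in m; the calibration is good to about 2 mm. A picture is of the moment at which its call begins. get_calibration takes no time and is no camera call.
- ctrl.sign_off(): hands the job in, once; it reports no verdict.
Trained networks look in the newest picture that a camera, given by its name, has taken for a name from the list of things; names that differ only in an ending like _2 or _b are one class to them, and where a whole thing is asked for, a point or a joint stands for the part that bears it (a point fixed in the world has none). Each returns a list of dicts, best first, with "score" (0 to 1); they miss things now and then, are a little off and sometimes report something else, mostly with a low value. They report only what shows in the picture. A call takes as long as a camera call.
- ctrl.trace(name, camera): "region" (384x512 bool, what is visible of it).
- ctrl.spot_point(name, camera): "location" ([x, y, z] in m, in the coordinates of the camera as it stood for that picture, good to about 4 mm: a listed point, or the origin of a listed thing).
The state is a dict: "time_s": time; "joint_positions": joint angles; "joint_velocities": joint speeds; "joint_efforts": joint torques, N m; "eef_pos": TCP position; "orientation": TCP orientation; "force": force on the tool from outside, world axes, zero at the start; "wrist_torque": the same for the moment, N m; "gripper_width": finger opening in m.
Only numpy, scipy, OpenCV 4.12 (cv2) and the standard library are available. Lean on these libraries where they do the work, as an engineer would, in place of code of your own. Each camera call takes 0.05 s, during which the arm holds its last target.

TASK

The bench tumbler has finished its run: press its red button fully down and let it spring back, then do the same with the blue button, and leave the green one alone. Then swing the catch with the yellow peg right aside off the lid, lift the loose lid off the tilted drum by its black knob, and lay it gently, knob up, flat inside the round white drip tray without dropping it. Leave the catch open and do not shove the wire spool, the oil bottle or the yellow cutters about.

Things in the scene. Friction and masses are not known exactly. Their poses are not given: they have to be found in the camera images.
- tumbler: blue fixed bench tumbler, plinth 285 x 170 x 34 mm; origin on the tray floor 17.5 mm behind the plinth's middle, own x to its back, z up. A steel drum, 124 mm outside, leans to the front: its axis is tilted 35 degrees from vertical towards -x. Three buttons in a row 122 mm in front of the origin
- mouth (a point): centre of the drum's open mouth (plane of the rim), at [20, 0, 135] mm in the tumbler's frame
- drum_lid: loose aluminium lid, 123 mm across, 0.2 kg; origin at the centre of the flange's underside, on the rim; own z out through the knob, tilted with the drum. Black plug, 100 mm diameter, reaches 12 mm below the origin into the mouth (110 mm inside). Flange 8 mm thick. Black knob: neck 22 mm, head 36 mm in diameter from 28 to 48 mm above the origin
- catch (a joint): angle (rad) of the steel catch bar (46 x 14 mm, 10 to 16 mm above the rim's plane); it turns about a line parallel to the drum's axis, 78 mm uphill (to the back) of the mouth's centre. 0: bar points at the lid's middle and holds it down, as it does below 0.9; grows as the peg swings to the tumbler's -y side (robot's right), stop at 1.75; stays where left
- catch_peg (a point): top of the yellow peg on the catch bar (12 mm in diameter, 17 mm tall above the bar), 40 mm from the catch's pivot and 33 mm out from the plane of the rim
- red_button_top (a point): centre of the top of the red button (28 mm across, travel 6 mm straight down, about 5 N when fully down, in a black housing)
- blue_button_top (a point): the same for the blue button
- green_button_top (a point): the same for the green button, which must not be pressed
- red_button (a joint): how far the red button is pressed in (m), 0 to 0.006
- blue_button (a joint): how far the blue button is pressed in (m), 0 to 0.006
- green_button (a joint): how far the green button is pressed in (m), 0 to 0.006
- drip_tray: fixed round white tray, 156 mm across, 14 mm high, walls 4 mm; origin under its centre, inner floor 9 mm above the origin. Laid flat in it the lid stands on its plug, origin 21 mm above the tray's origin
- yellow_cutters: loose cutters with yellow and black handles, 138 mm, a bystander
- spool: loose spool of copper-coloured wire, 52 mm across, 28 mm high, a bystander
- oil: loose small cream bottle with a red cap, 32 mm across, 60 mm high, a bystander

How it is judged:
By the outcome, as a careful person would: the job done as asked, in the order asked, and still so for the second after the job is handed in, with the robot touching nothing.
It also fails if it takes over 64 s, if anything falls off the work surface, if the arm or the gripper's body presses on something with over 40 N, if the wrist force passes 120 N, or if a joint passes its speed limit or range.

## Working session

There is one attempt and no reset: what is moved stays moved. The work goes in short steps, Python scripts to look and compute and a tool call to move; the robot and the scene stay as the last step left them, time stands still between calls to the robot, and variables do not carry over. Pictures are saved under pics/ and viewed, and the job is handed in when it is done.

Besides the shell and the picture viewer there is one more tool, called after "Request:" as name([rows], argument=value, ...), one row to a line, values as JSON. drive_tool: Moves the arm, as the interface text tells. Its arguments: {"type":"object","properties":{"steps":{"type":"array"},"squeeze":{"type":"number"}},"required":["steps"]}

```bash
mkdir -p pics
cat > h.py <<'E'
import numpy as np, cv2
from plant import ctrl
from scipy.spatial.transform import Rotation as Rn
def snap(cam,fn):
    im=ctrl.grab_frame(cam); cv2.imwrite('pics/'+fn,cv2.cvtColor(im,cv2.COLOR_RGB2BGR)); return im
def w(cam,p):
    c=ctrl.get_calibration(cam); return np.array(c['R']).T@(np.array(p)-np.array(c['t']))
def px(cam,X):
    c=ctrl.get_calibration(cam); q=np.array(c['R'])@np.array(X)+np.array(c['t']); return (c['fx']*q[0]/q[2]+c['cx'],c['fy']*q[1]/q[2]+c['cy'])
E
python3 - <<'E'
from h import *
s=ctrl.sense();print(s)
for cam in ('scene','top'):
    snap(cam,cam+'0.png')
    c=ctrl.get_calibration(cam);print(cam,np.round(-np.array(c['R']).T@np.array(c['t']),3))
    for n in ['tumbler','mouth','drum_lid','catch_peg','red_button_top','blue_button_top','green_button_top','drip_tray','yellow_cutters','spool','oil']:
        r=ctrl.spot_point(n,cam)
        print(cam,n,[(round(q['score'],2),np.round(w(cam,q['location']),4).tolist(),np.round(px(cam,w(cam,q['location']))).tolist()) for q in r[:2]])
print(ctrl.sense()['time_s'])
E
```

```text
{'time_s': 0.0, 'joint_positions': array([-1.34528585e+00,  5.28671165e-02,  1.40171996e+00, -5.34780471e-05,
        1.68857360e+00, -7.02739320e-02]), 'joint_velocities': array([ 7.99226939e-04,  3.15648961e-04,  1.02648159e-03, -3.78295937e-05,
        1.53164793e-03, -5.42759661e-05]), 'joint_efforts': array([-7.23332378e-04, -3.81667328e+01, -3.60190201e+01, -2.01336302e-04,
        6.17390819e-03,  5.40865187e-05]), 'eef_pos': array([ 0.15301701, -0.50202006,  0.30305885]), 'orientation': array([ 9.89084022e-01,  1.47350542e-01, -8.72687642e-05, -7.79591166e-04]), 'force': array([ 0.38729946,  0.28499509, -0.62968186]), 'wrist_torque': array([-0.03260507,  0.0442384 , -0.02025672]), 'gripper_width': 0.08513884922704609}
scene [0.034 0.778 0.773]
scene tumbler [(0.61, [0.5403, -0.0234, -0.0017], [257.0, 215.0])]
scene mouth [(0.73, [0.5705, -0.0252, 0.1865], [248.0, 153.0]), (0.55, [0.5556, -0.0189, 0.1355], [252.0, 173.0])]
scene drum_lid [(0.69, [0.556, -0.0217, 0.1349], [252.0, 173.0])]
scene catch_peg [(0.63, [0.5724, -0.0258, 0.184], [248.0, 154.0])]
scene red_button_top [(
[... 765 characters left out ...]
 drum_lid [(0.58, [0.5562, -0.0206, 0.1364], [309.0, 174.0])]
top catch_peg [(0.64, [0.5758, -0.0277, 0.1826], [315.0, 161.0])]
top red_button_top [(0.47, [0.4166, -0.0274, 0.0534], [303.0, 238.0])]
top blue_button_top [(0.63, [0.539, -0.0213, -0.004], [303.0, 193.0]), (0.41, [0.4186, -0.0703, 0.0563], [321.0, 239.0])]
top green_button_top [(0.5, [0.4206, 0.0286, 0.0561], [280.0, 234.0])]
top drip_tray [(0.6, [0.3712, 0.2522, -0.0008], [190.0, 246.0])]
top yellow_cutters [(0.66, [0.5872, 0.2176, 0.0001], [215.0, 165.0])]
top spool [(0.73, [0.6462, 0.164, -0.0004], [237.0, 146.0])]
top oil [(0.61, [0.6471, 0.1658, 0.0001], [237.0, 145.0]), (0.57, [0.5325, 0.1614, 0.0001], [233.0, 188.0])]
1.2
```

View pics/scene0.png

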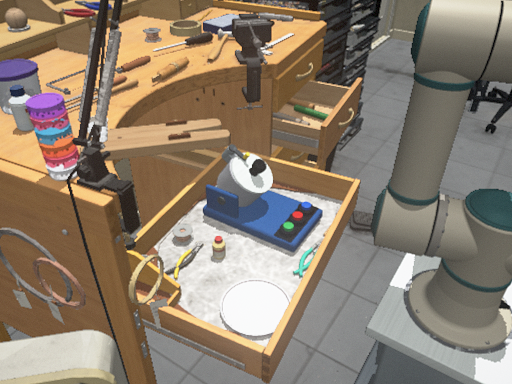

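View pics/top0.png

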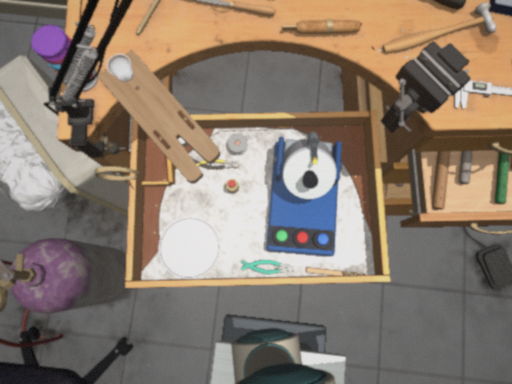

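Run:
```python
import cv2,numpy as np
a=cv2.imread('pics/scene0.png')[135:255,190:330]; b=cv2.imread('pics/top0.png')[125:260,255:350]
cv2.imwrite('pics/z0.png',np.hstack([cv2.resize(a,(440,377),interpolation=3)[:377],cv2.resize(b,(265,377),interpolation=3)]))
cv2.imwrite('pics/z1.png',cv2.resize(a[50:115,70:140],(700,600)[:2],interpolation=cv2.INTER_CUBIC))
```

```text
(no output)
```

View pics/z0.png

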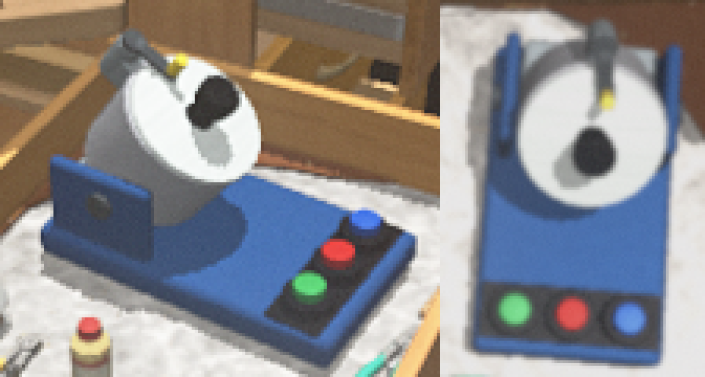

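View pics/z1.png

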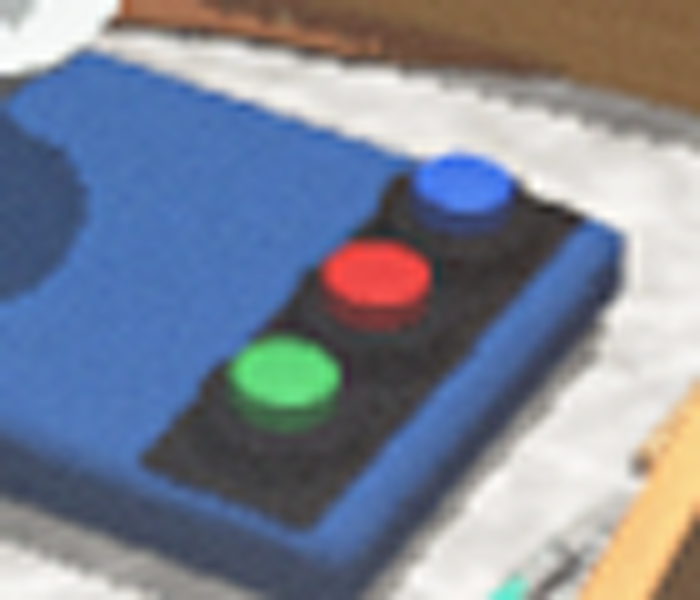

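```bash
cat >> h.py <<'E'
def Rt(tilt_deg=0,yaw=0.0):
    # tool x=+X,y=-Y,z=-Z ; tilt: tool z leans towards +X by tilt
    t=np.radians(tilt_deg); z=np.array([np.sin(t),0,-np.cos(t)]); y=np.array([0,-1,0.]); x=np.cross(y,z)
    return Rn.from_euler('z',yaw).as_matrix()@np.stack([x,y,z],1)
def go(p,R,verbose=True):
    s=ctrl.sense(); R0=Rn.from_quat(s['orientation']).as_matrix()
    rv=Rn.from_matrix(R0.T@R).as_rotvec(); d=R0.T@(np.array(p)-s['eef_pos']); d2=R.T@(np.array(p)-s['eef_pos'])
    print('t',round(s['time_s'],2),'eef',np.round(s['eef_pos'],4),'F',np.round(s['force'],1),'w',round(s['gripper_width'],4))
    print('shift units now-frame',np.round(d/.02,3),'target-frame',np.round(d2/.02,3),'turn units',np.round(np.degrees(rv)/120,4))
E
python3 - <<'E'
from h import *
go([.4175,-.025,.20],Rt())
E
```

```text
t 1.2 eef [ 0.1531 -0.5022  0.3039] F [ 0.   0.2 -0.6] w 0.0851
shift units now-frame [ 19.602 -18.97    5.195] target-frame [ 13.221 -23.86    5.196] turn units [ 0.     -0.      0.1412]
```

Request:
drive_tool([
  {"grip": -1, "rz": 0.07},
  {"grip": -1, "rz": 0.07},
  {"grip": -1, "x": 0.48, "y": -0.88},
  {"grip": -1, "x": 0.48, "y": -0.88},
  {"grip": -1, "x": 0.48, "y": -0.88},
  {"grip": -1, "x": 0.48, "y": -0.88},
  {"grip": -1, "x": 0.48, "y": -0.88},
  {"grip": -1, "x": 0.48, "y": -0.88},
], squeeze=20)

```text
invalid input
```

Request:
drive_tool([
  {"grip": -1, "x": 0, "y": 0, "z": 0, "rx": 0, "ry": 0, "rz": 0.07},
  {"grip": -1, "x": 0, "y": 0, "z": 0, "rx": 0, "ry": 0, "rz": 0.07},
  {"grip": -1, "x": 0.48, "y": -0.88, "z": 0, "rx": 0, "ry": 0, "rz": 0},
  {"grip": -1, "x": 0.48, "y": -0.88, "z": 0, "rx": 0, "ry": 0, "rz": 0},
], squeeze=20)

```text
time_s: 1.6
eef_pos: [0.1722, -0.4666, 0.3037]
orientation: [1.0, 0.001, -0.0, -0.0]
force: [1.0, -0.2, 0.3]
gripper_width: 0.028
```

Request:
drive_tool([
  {"grip": -1, "x": 0.53, "y": -0.96, "z": 0, "rx": 0, "ry": 0, "rz": 0},
  {"grip": -1, "x": 0.53, "y": -0.96, "z": 0, "rx": 0, "ry": 0, "rz": 0},
  {"grip": -1, "x": 0.53, "y": -0.96, "z": 0, "rx": 0, "ry": 0, "rz": 0},
  {"grip": -1, "x": 0.53, "y": -0.96, "z": 0, "rx": 0, "ry": 0, "rz": 0},
  {"grip": -1, "x": 0.53, "y": -0.96, "z": 0, "rx": 0, "ry": 0, "rz": 0},
  {"grip": -1, "x": 0.53, "y": -0.96, "z": 0, "rx": 0, "ry": 0, "rz": 0},
  {"grip": -1, "x": 0.53, "y": -0.96, "z": 0, "rx": 0, "ry": 0, "rz": 0},
  {"grip": -1, "x": 0.53, "y": -0.96, "z": 0, "rx": 0, "ry": 0, "rz": 0},
])

```text
time_s: 2.4
eef_pos: [0.2569, -0.3123, 0.304]
orientation: [1.0, 0.001, 0.0, 0.0]
force: [-0.7, -0.1, 0.1]
gripper_width: 0.0004
```

Request:
drive_tool([
  {"grip": -1, "x": 0.53, "y": -0.96, "z": 0, "rx": 0, "ry": 0, "rz": 0},
  {"grip": -1, "x": 0.53, "y": -0.96, "z": 0, "rx": 0, "ry": 0, "rz": 0},
  {"grip": -1, "x": 0.53, "y": -0.96, "z": 0, "rx": 0, "ry": 0, "rz": 0},
  {"grip": -1, "x": 0.53, "y": -0.96, "z": 0, "rx": 0, "ry": 0, "rz": 0},
  {"grip": -1, "x": 0.53, "y": -0.96, "z": 0, "rx": 0, "ry": 0, "rz": 0},
  {"grip": -1, "x": 0.53, "y": -0.96, "z": 0, "rx": 0, "ry": 0, "rz": 0},
  {"grip": -1, "x": 0.53, "y": -0.96, "z": 0, "rx": 0, "ry": 0, "rz": 0},
  {"grip": -1, "x": 0.53, "y": -0.96, "z": 0, "rx": 0, "ry": 0, "rz": 0},
])

```text
time_s: 3.2
eef_pos: [0.3413, -0.1585, 0.304]
orientation: [1.0, 0.001, 0.0, 0.0]
force: [0.7, -0.0, -0.5]
gripper_width: 0.0003
```

Request:
drive_tool([
  {"grip": -1, "x": 0.5, "y": -0.96, "z": 0, "rx": 0, "ry": 0, "rz": 0},
  {"grip": -1, "x": 0.5, "y": -0.96, "z": 0, "rx": 0, "ry": 0, "rz": 0},
  {"grip": -1, "x": 0.5, "y": -0.96, "z": 0.3, "rx": 0, "ry": 0, "rz": 0},
  {"grip": -1, "x": 0.5, "y": -0.96, "z": 0.6, "rx": 0, "ry": 0, "rz": 0},
  {"grip": -1, "x": 0.5, "y": -0.96, "z": 0.9, "rx": 0, "ry": 0, "rz": 0},
  {"grip": -1, "x": 0.5, "y": -0.9, "z": 0.9, "rx": 0, "ry": 0, "rz": 0},
  {"grip": -1, "x": 0.1, "y": -0.3, "z": 0.9, "rx": 0, "ry": 0, "rz": 0},
  {"grip": -1, "x": 0, "y": 0, "z": 0.9, "rx": 0, "ry": 0, "rz": 0},
])

```text
time_s: 4.0
eef_pos: [0.4029, -0.0383, 0.2132]
orientation: [1.0, 0.002, 0.0, -0.0]
force: [0.6, -0.5, -0.2]
gripper_width: 0.0002
```

Run:
```python
from h import *
go([.4175,-.025,.15],Rt()); 
a=snap('scene','s1.png');b=snap('top','t1.png')
print(px('scene',[.4175,-.025,.057]),px('top',[.4175,-.025,.057]))
cv2.imwrite('pics/z2.png',cv2.cvtColor(np.hstack([cv2.resize(a[110:250,200:340],(390,390)),cv2.resize(b[130:270,240:380],(390,390))]),cv2.COLOR_RGB2BGR))
```

```text
t 4.0 eef [ 0.4029 -0.0383  0.2132] F [ 0.6 -0.5 -0.2] w 0.0002
shift units now-frame [ 0.734 -0.66   3.16 ] target-frame [ 0.731 -0.664  3.16 ] turn units [-0.     -0.0001  0.002 ]
(np.float64(297.4657969048693), np.float64(214.15200292612076)) (np.float64(302.3319780118788), np.float64(237.37129834006703))
```

View pics/z2.png

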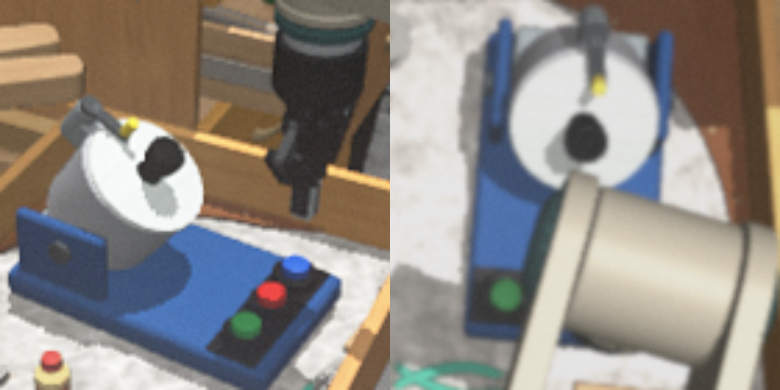

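Request:
drive_tool([
  {"grip": -1, "x": 0.73, "y": -0.66, "z": 0.9, "rx": 0, "ry": 0, "rz": 0},
  {"grip": -1, "x": 0, "y": 0, "z": 0.9, "rx": 0, "ry": 0, "rz": 0},
  {"grip": -1, "x": 0, "y": 0, "z": 0.8, "rx": 0, "ry": 0, "rz": 0},
  {"grip": -1, "x": 0, "y": 0, "z": 0.7, "rx": 0, "ry": 0, "rz": 0},
  {"grip": -1, "x": 0, "y": 0, "z": 0.4, "rx": 0, "ry": 0, "rz": 0},
  {"grip": -1, "x": 0, "y": 0, "z": 0.15, "rx": 0, "ry": 0, "rz": 0},
  {"grip": -1, "x": 0, "y": 0, "z": 0, "rx": 0, "ry": 0, "rz": 0},
])

```text
time_s: 4.8
eef_pos: [0.4175, -0.0261, 0.1374]
orientation: [1.0, 0.001, 0.0, 0.0]
force: [-0.4, 0.3, 0.7]
gripper_width: 0.0002
```

Request:
drive_tool([
  {"grip": -1, "x": 0, "y": 0, "z": 0.1, "rx": 0, "ry": 0, "rz": 0},
  {"grip": -1, "x": 0, "y": 0, "z": 0.1, "rx": 0, "ry": 0, "rz": 0},
  {"grip": -1, "x": 0, "y": 0, "z": 0, "rx": 0, "ry": 0, "rz": 0},
])

```text
time_s: 5.1
eef_pos: [0.4173, -0.0259, 0.133]
orientation: [1.0, 0.001, 0.0, 0.0]
force: [-0.5, -0.5, -0.2]
gripper_width: 0.0002
```

Request:
drive_tool([
  {"grip": -1, "x": 0, "y": 0, "z": 0.1, "rx": 0, "ry": 0, "rz": 0},
  {"grip": -1, "x": 0, "y": 0, "z": 0.1, "rx": 0, "ry": 0, "rz": 0},
  {"grip": -1, "x": 0, "y": 0, "z": 0, "rx": 0, "ry": 0, "rz": 0},
])

```text
time_s: 5.4
eef_pos: [0.4174, -0.026, 0.1289]
orientation: [1.0, 0.001, 0.0, 0.0]
force: [-0.3, -0.0, 2.9]
gripper_width: 0.0001
```

Request:
drive_tool([
  {"grip": -1, "x": 0, "y": 0, "z": 0.1, "rx": 0, "ry": 0, "rz": 0},
  {"grip": -1, "x": 0, "y": 0, "z": 0, "rx": 0, "ry": 0, "rz": 0},
])

```text
time_s: 5.6
eef_pos: [0.4174, -0.026, 0.127]
orientation: [1.0, 0.001, 0.0, 0.0]
force: [-0.6, 0.2, 3.4]
gripper_width: -0.0003
```

Request:
drive_tool([
  {"grip": -1, "x": 0, "y": 0, "z": 0.1, "rx": 0, "ry": 0, "rz": 0},
  {"grip": -1, "x": 0, "y": 0, "z": 0, "rx": 0, "ry": 0, "rz": 0},
])

```text
time_s: 5.8
eef_pos: [0.4174, -0.026, 0.125]
orientation: [1.0, 0.001, 0.0, 0.0]
force: [-0.0, -0.0, 4.4]
gripper_width: -0.0001
```

Request:
drive_tool([
  {"grip": -1, "x": 0, "y": 0, "z": 0.05, "rx": 0, "ry": 0, "rz": 0},
  {"grip": -1, "x": 0, "y": 0, "z": 0, "rx": 0, "ry": 0, "rz": 0},
])

```text
time_s: 6.0
eef_pos: [0.4174, -0.026, 0.1241]
orientation: [1.0, 0.001, 0.0, 0.0]
force: [-0.7, 0.7, 5.8]
gripper_width: -0.0001
```

Request:
drive_tool([
  {"grip": -1, "x": 0, "y": 0, "z": 0.05, "rx": 0, "ry": 0, "rz": 0},
  {"grip": -1, "x": 0, "y": 0, "z": 0, "rx": 0, "ry": 0, "rz": 0},
])

```text
time_s: 6.2
eef_pos: [0.4175, -0.026, 0.124]
orientation: [1.0, 0.001, 0.0, 0.0]
force: [-4.3, 0.7, 13.0]
gripper_width: -0.0002
```

Request:
drive_tool([
  {"grip": -1, "x": 0, "y": 0, "z": 0.03, "rx": 0, "ry": 0, "rz": 0},
  {"grip": -1, "x": 0, "y": 0, "z": 0, "rx": 0, "ry": 0, "rz": 0},
])

```text
time_s: 6.4
eef_pos: [0.4175, -0.026, 0.1239]
orientation: [1.0, 0.001, 0.0, 0.0]
force: [-7.5, 0.9, 17.4]
gripper_width: 0.0001
```

Request:
drive_tool([
  {"grip": -1, "x": 0, "y": 0, "z": -0.5, "rx": 0, "ry": 0, "rz": 0},
  {"grip": -1, "x": 0, "y": 0, "z": -0.9, "rx": 0, "ry": 0, "rz": 0},
  {"grip": -1, "x": 0, "y": 0.6, "z": 0, "rx": 0, "ry": 0, "rz": 0},
  {"grip": -1, "x": 0, "y": 0.9, "z": 0, "rx": 0, "ry": 0, "rz": 0},
  {"grip": -1, "x": 0, "y": 0.85, "z": 0, "rx": 0, "ry": 0, "rz": 0},
  {"grip": -1, "x": 0, "y": 0, "z": 0.5, "rx": 0, "ry": 0, "rz": 0},
  {"grip": -1, "x": 0, "y": 0, "z": 0.4, "rx": 0, "ry": 0, "rz": 0},
  {"grip": -1, "x": 0, "y": 0, "z": 0, "rx": 0, "ry": 0, "rz": 0},
])

```text
time_s: 7.2
eef_pos: [0.4164, -0.0725, 0.1302]
orientation: [1.0, 0.001, -0.002, -0.0]
force: [-0.5, -0.3, 1.7]
gripper_width: -0.0001
```

Run:
```python
from h import *
go([.4175,-.073,.124],Rt()); 
a=snap('scene','s2.png')
print(px('scene',[.4175,-.074,.057]))
cv2.imwrite('pics/z3.png',cv2.cvtColor(cv2.resize(a[150:250,240:340],(600,600),interpolation=2),cv2.COLOR_RGB2BGR))
```

```text
t 7.2 eef [ 0.4164 -0.0725  0.1302] F [-0.5 -0.3  1.7] w -0.0001
shift units now-frame [0.056 0.024 0.31 ] target-frame [0.055 0.023 0.31 ] turn units [-0.0004  0.0016  0.0013]
(np.float64(306.38620051666845), np.float64(204.46289683828888))
```

View pics/z3.png

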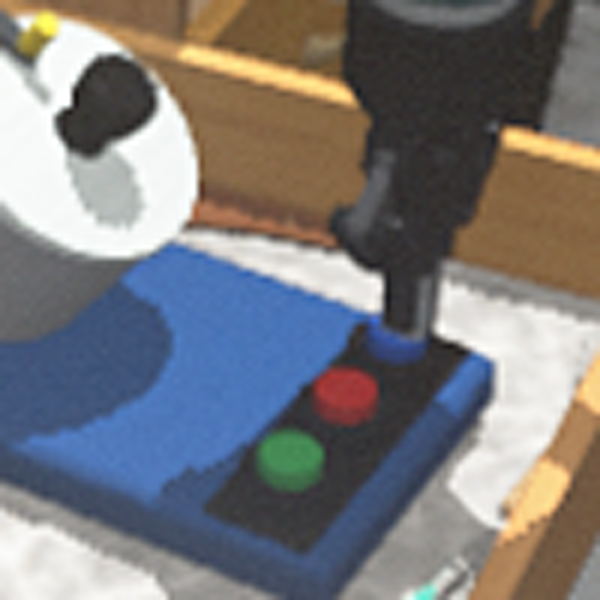

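Request:
drive_tool([
  {"grip": -1, "x": 0, "y": 0, "z": 0.1, "rx": 0, "ry": 0, "rz": 0},
  {"grip": -1, "x": 0, "y": 0, "z": 0.1, "rx": 0, "ry": 0, "rz": 0},
  {"grip": -1, "x": 0, "y": 0, "z": 0.08, "rx": 0, "ry": 0, "rz": 0},
  {"grip": -1, "x": 0, "y": 0, "z": 0, "rx": 0, "ry": 0, "rz": 0},
])

```text
time_s: 7.65
eef_pos: [0.4174, -0.0726, 0.1268]
orientation: [1.0, 0.001, 0.0, -0.0]
force: [-1.6, 2.6, 2.0]
gripper_width: 0.0003
```

Request:
drive_tool([
  {"grip": -1, "x": 0, "y": 0, "z": 0.05, "rx": 0, "ry": 0, "rz": 0},
  {"grip": -1, "x": 0, "y": 0, "z": 0, "rx": 0, "ry": 0, "rz": 0},
])

```text
time_s: 7.85
eef_pos: [0.4175, -0.0728, 0.1259]
orientation: [1.0, 0.001, 0.0, -0.0]
force: [-0.8, 2.8, 4.2]
gripper_width: 0.0001
```

Request:
drive_tool([
  {"grip": -1, "x": 0, "y": 0, "z": 0.05, "rx": 0, "ry": 0, "rz": 0},
  {"grip": -1, "x": 0, "y": 0, "z": 0.05, "rx": 0, "ry": 0, "rz": 0},
  {"grip": -1, "x": 0, "y": 0, "z": 0, "rx": 0, "ry": 0, "rz": 0},
])

```text
time_s: 8.15
eef_pos: [0.4176, -0.0728, 0.1241]
orientation: [1.0, 0.001, 0.0, -0.0]
force: [-2.1, 3.8, 7.2]
gripper_width: 0.0
```

Request:
drive_tool([
  {"grip": -1, "x": 0, "y": 0, "z": 0.05, "rx": 0, "ry": 0, "rz": 0},
  {"grip": -1, "x": 0, "y": 0, "z": 0, "rx": 0, "ry": 0, "rz": 0},
])

```text
time_s: 8.35
eef_pos: [0.4176, -0.0729, 0.124]
orientation: [1.0, 0.001, 0.0, -0.0]
force: [-5.7, 4.1, 14.1]
gripper_width: 0.0003
```

Run:
```python
from h import *
go([.4176,-.0728,.27],Rt()); go([.505,.005,.283],Rt(35))
```

```text
t 8.35 eef [ 0.4176 -0.0729  0.124 ] F [-5.7  4.1 14.1] w 0.0003
shift units now-frame [ 2.000e-03 -4.000e-03 -7.302e+00] target-frame [-2.000e-03 -3.000e-03 -7.302e+00] turn units [-0.0001 -0.0002  0.0013]
t 8.35 eef [ 0.4176 -0.0729  0.124 ] F [-5.7  4.1 14.1] w 0.0003
shift units now-frame [ 4.382 -3.882 -7.949] target-frame [ 8.139 -3.893 -4.008] turn units [-0.0004  0.2914  0.0012]
```

Request:
drive_tool([
  {"grip": -1, "x": 0, "y": 0, "z": -0.5, "rx": 0, "ry": 0, "rz": 0},
  {"grip": -1, "x": 0, "y": 0, "z": -0.9, "rx": 0, "ry": 0, "rz": 0},
  {"grip": -1, "x": 0, "y": 0, "z": -1, "rx": 0, "ry": 0, "rz": 0},
  {"grip": -1, "x": 0, "y": 0, "z": -1, "rx": 0, "ry": 0, "rz": 0},
  {"grip": -1, "x": 0, "y": 0, "z": -1, "rx": 0, "ry": 0, "rz": 0},
  {"grip": -1, "x": 0, "y": 0, "z": -1, "rx": 0, "ry": 0, "rz": 0},
  {"grip": -1, "x": 0, "y": 0, "z": -1, "rx": 0, "ry": 0, "rz": 0},
  {"grip": -1, "x": 0, "y": 0, "z": -1, "rx": 0, "ry": 0, "rz": 0},
])

```text
time_s: 9.15
eef_pos: [0.4172, -0.0733, 0.2712]
orientation: [1.0, 0.001, -0.0, 0.0]
force: [0.3, -0.0, -0.5]
gripper_width: 0.0002
```

Request:
drive_tool([
  {"grip": -1, "x": 0, "y": -0.78, "z": 0, "rx": 0, "ry": 0.06, "rz": 0},
  {"grip": -1, "x": 0, "y": -0.78, "z": 0, "rx": 0, "ry": 0.06, "rz": 0},
  {"grip": -1, "x": 0, "y": -0.78, "z": 0, "rx": 0, "ry": 0.06, "rz": 0},
  {"grip": -1, "x": 0, "y": -0.78, "z": 0, "rx": 0, "ry": 0.06, "rz": 0},
  {"grip": -1, "x": 0, "y": -0.78, "z": 0, "rx": 0, "ry": 0.052, "rz": 0},
  {"grip": -1, "x": 0, "y": 0, "z": 0, "rx": 0, "ry": 0, "rz": 0},
])

```text
time_s: 9.75
eef_pos: [0.4161, 0.0059, 0.2694]
orientation: [0.954, 0.002, 0.301, -0.0]
force: [0.8, 0.7, 0.5]
gripper_width: 0.0
```

Run:
```python
from h import *
go([.505,.005,.283],Rt(35)); print(np.round(ctrl.sense()['joint_positions'],3))
```

```text
t 9.75 eef [0.4161 0.0059 0.2694] F [0.8 0.7 0.5] w 0.0
shift units now-frame [4.029 0.066 2.   ] target-frame [4.032 0.047 1.996] turn units [-0.0009 -0.0005  0.0018]
[-0.106 -0.639  2.098  0.071  1.075  1.446]
```

Request:
drive_tool([
  {"grip": -1, "x": 0.8, "y": 0, "z": 0, "rx": 0, "ry": 0, "rz": 0},
  {"grip": -1, "x": 0.8, "y": 0, "z": 0, "rx": 0, "ry": 0, "rz": 0},
  {"grip": -1, "x": 0.8, "y": 0, "z": 0.5, "rx": 0, "ry": 0, "rz": 0},
  {"grip": -1, "x": 0.8, "y": 0, "z": 0.5, "rx": 0, "ry": 0, "rz": 0},
  {"grip": -1, "x": 0.8, "y": 0, "z": 0.5, "rx": 0, "ry": 0, "rz": 0},
  {"grip": -1, "x": 0, "y": 0, "z": 0.5, "rx": 0, "ry": 0, "rz": 0},
  {"grip": -1, "x": 0, "y": 0, "z": 0, "rx": 0, "ry": 0, "rz": 0},
])

```text
time_s: 10.45
eef_pos: [0.5055, 0.0047, 0.2815]
orientation: [0.954, 0.001, 0.299, -0.0]
force: [0.1, 0.8, -0.4]
gripper_width: 0.0002
```

Run:
```python
from h import *
go([.5394,.005,.234],Rt(35)); print(np.round(ctrl.sense()['joint_positions'],3))
a=snap('scene','s3.png')
for q in ctrl.spot_point('catch_peg','scene'): X=w('scene',q['location']); print(q['score'],X,px('scene',X))
for q in ctrl.spot_point('drum_lid','scene'): X=w('scene',q['location']); print(q['score'],X,px('scene',X))
cv2.imwrite('pics/z4.png',cv2.cvtColor(cv2.resize(a[80:240,180:340],(600,600),interpolation=2),cv2.COLOR_RGB2BGR))
```

```text
t 10.45 eef [0.5055 0.0047 0.2815] F [ 0.1  0.8 -0.4] w 0.0002
shift units now-frame [ 0.037 -0.01   2.917] target-frame [ 0.024 -0.013  2.917] turn units [-0.0004  0.0022  0.0009]
[-0.084 -0.33   1.864  0.058  1.004  1.469]
0.71 [ 0.57255752 -0.02683508  0.18556745] (np.float64(247.94342401444518), np.float64(153.29060043021897))
0.6 [ 0.55893498 -0.02108432  0.13206946] (np.float64(251.02162686951314), np.float64(173.43433046316852))
```

View pics/z4.png

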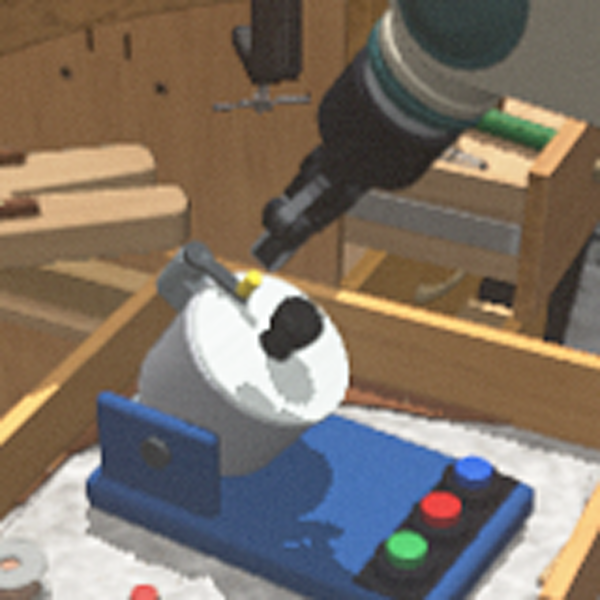

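Request:
drive_tool([
  {"grip": -1, "x": 0, "y": 0, "z": 0.7, "rx": 0, "ry": 0, "rz": 0},
  {"grip": -1, "x": 0, "y": 0, "z": 0.7, "rx": 0, "ry": 0, "rz": 0},
  {"grip": -1, "x": 0, "y": 0, "z": 0.7, "rx": 0, "ry": 0, "rz": 0},
  {"grip": -1, "x": 0, "y": 0, "z": 0.5, "rx": 0, "ry": 0, "rz": 0},
  {"grip": -1, "x": 0, "y": 0, "z": 0.3, "rx": 0, "ry": 0, "rz": 0},
  {"grip": -1, "x": 0, "y": 0, "z": 0, "rx": 0, "ry": 0, "rz": 0},
])

```text
time_s: 11.2
eef_pos: [0.5388, 0.0054, 0.2359]
orientation: [0.954, 0.001, 0.301, -0.0]
force: [-0.5, 0.6, -1.0]
gripper_width: 0.0
```

Request:
drive_tool([
  {"grip": -1, "x": 0, "y": 0.25, "z": 0, "rx": 0, "ry": 0, "rz": 0},
  {"grip": -1, "x": 0, "y": 0.25, "z": 0, "rx": 0, "ry": 0, "rz": 0},
  {"grip": -1, "x": 0, "y": 0.25, "z": 0, "rx": 0, "ry": 0, "rz": 0},
  {"grip": -1, "x": 0, "y": 0.25, "z": 0, "rx": 0, "ry": 0, "rz": 0},
])

```text
time_s: 11.6
eef_pos: [0.5392, -0.015, 0.2371]
orientation: [0.953, 0.001, 0.302, -0.001]
force: [1.2, 2.8, 0.9]
gripper_width: 0.0003
```

Request:
drive_tool([
  {"grip": -1, "x": 0, "y": 0.25, "z": 0.03, "rx": 0, "ry": 0, "rz": 0},
  {"grip": -1, "x": 0, "y": 0.25, "z": 0.03, "rx": 0, "ry": 0, "rz": 0},
  {"grip": -1, "x": 0.1, "y": 0.25, "z": 0.03, "rx": 0, "ry": 0, "rz": 0},
  {"grip": -1, "x": 0.1, "y": 0.25, "z": 0, "rx": 0, "ry": 0, "rz": 0},
  {"grip": -1, "x": 0, "y": 0, "z": 0, "rx": 0, "ry": 0, "rz": 0},
])

```text
time_s: 12.1
eef_pos: [0.5432, -0.0353, 0.2369]
orientation: [0.954, 0.001, 0.301, -0.0]
force: [-0.1, 0.5, -0.6]
gripper_width: -0.0002
```

Run:
```python
from h import *
s=ctrl.sense();print(s['eef_pos'],s['force'])
a=snap('scene','s4.png')
cv2.imwrite('pics/z5.png',cv2.cvtColor(cv2.resize(a[120:200,200:300],(800,600)[:2],interpolation=2),cv2.COLOR_RGB2BGR))
for q in ctrl.spot_point('catch_peg','scene'): X=w('scene',q['location']); print(q['score'],X,px('scene',X))
```

```text
[ 0.54319511 -0.03530074  0.23691078] [-0.12915323  0.45068996 -0.60420488]
0.39 [ 0.58633255 -0.0542943   0.19598762] (np.float64(249.43604334031988), np.float64(143.7073302464201))
```

View pics/z5.png

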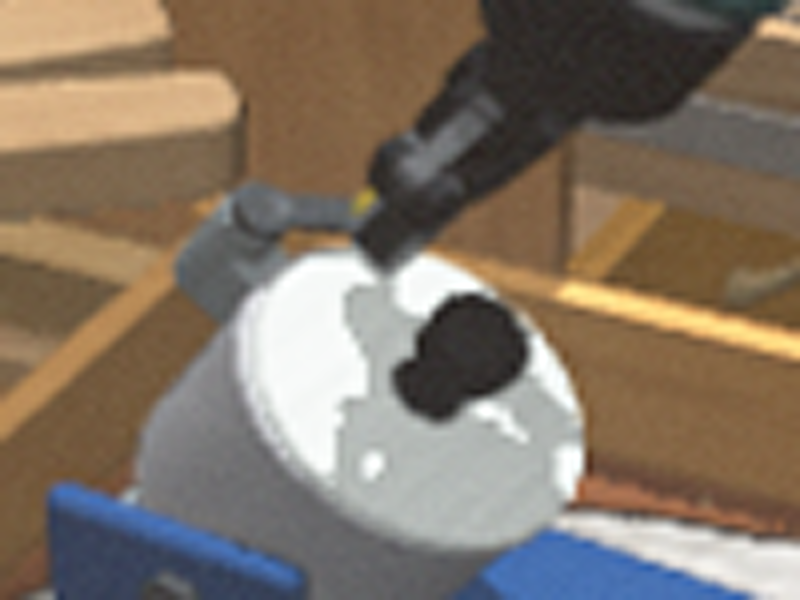

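Request:
drive_tool([
  {"grip": -1, "x": 0, "y": -0.25, "z": 0, "rx": 0, "ry": 0, "rz": 0},
  {"grip": -1, "x": -0.3, "y": 0, "z": 0, "rx": 0, "ry": 0, "rz": 0},
  {"grip": -1, "x": -0.3, "y": 0, "z": 0, "rx": 0, "ry": 0, "rz": 0},
  {"grip": -1, "x": 0, "y": 0.5, "z": 0, "rx": 0, "ry": 0, "rz": 0},
  {"grip": -1, "x": 0, "y": 0.5, "z": 0.05, "rx": 0, "ry": 0, "rz": 0},
  {"grip": -1, "x": 0, "y": 0.5, "z": 0.05, "rx": 0, "ry": 0, "rz": 0},
  {"grip": -1, "x": 0, "y": 0, "z": 0, "rx": 0, "ry": 0, "rz": 0},
])

```text
time_s: 12.9
eef_pos: [0.5344, -0.0605, 0.2282]
orientation: [0.954, 0.001, 0.301, -0.0]
force: [-0.6, 0.7, -0.9]
gripper_width: 0.0001
```

Request:
drive_tool([
  {"grip": -1, "x": 0.25, "y": 0, "z": 0, "rx": 0, "ry": 0, "rz": 0},
  {"grip": -1, "x": 0.25, "y": 0, "z": 0, "rx": 0, "ry": 0, "rz": 0},
  {"grip": -1, "x": 0.25, "y": 0, "z": 0, "rx": 0, "ry": 0, "rz": 0},
  {"grip": -1, "x": 0.25, "y": 0, "z": 0, "rx": 0, "ry": 0, "rz": 0},
])

```text
time_s: 13.3
eef_pos: [0.5497, -0.0628, 0.2384]
orientation: [0.955, 0.001, 0.298, 0.004]
force: [-18.2, -27.8, -0.1]
gripper_width: -0.0002
```

Request:
drive_tool([
  {"grip": -1, "x": 0.2, "y": 0, "z": 0, "rx": 0, "ry": 0, "rz": 0},
  {"grip": -1, "x": 0.2, "y": 0, "z": 0, "rx": 0, "ry": 0, "rz": 0},
  {"grip": -1, "x": 0.1, "y": 0, "z": 0, "rx": 0, "ry": 0, "rz": 0},
  {"grip": -1, "x": 0, "y": 0, "z": 0, "rx": 0, "ry": 0, "rz": 0},
])

```text
time_s: 13.7
eef_pos: [0.559, -0.0648, 0.2457]
orientation: [0.954, -0.0, 0.3, 0.005]
force: [-2.0, -4.3, -0.1]
gripper_width: -0.0005
```

Run:
```python
from h import *
s=ctrl.sense();p=s['eef_pos']; print(p,s['force'],'u',(p[0]-.56)*.819+(p[2]-.135)*.574,'n',-(p[0]-.56)*.574+(p[2]-.135)*.819)
a=snap('scene','s5.png')
cv2.imwrite('pics/z6.png',cv2.cvtColor(cv2.resize(a[120:200,200:300],(800,600)[:2],interpolation=2),cv2.COLOR_RGB2BGR))
for q in ctrl.spot_point('catch_peg','scene'): X=w('scene',q['location']); print(q['score'],X,px('scene',X))
```

```text
[ 0.55904967 -0.06482559  0.24573542] [-2.04506207 -4.26281569 -0.14475207] u 0.06278380858639653 n 0.09123780051813349
0.45 [ 0.60124498 -0.05727767  0.20987894] (np.float64(245.31092915736727), np.float64(136.92209570249804))
```

View pics/z6.png

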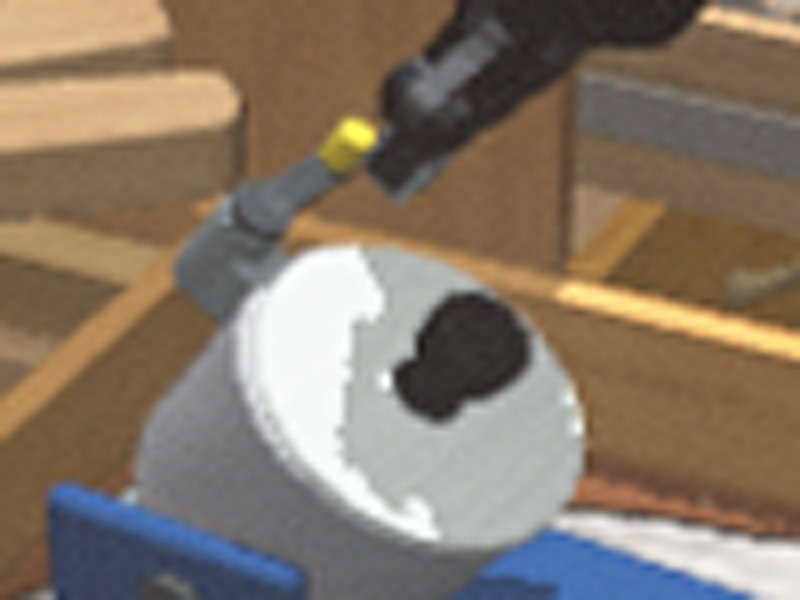

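Request:
drive_tool([
  {"grip": -1, "x": -0.25, "y": 0, "z": 0, "rx": 0, "ry": 0, "rz": 0},
  {"grip": -1, "x": 0, "y": -0.25, "z": 0, "rx": 0, "ry": 0, "rz": 0},
  {"grip": -1, "x": 0.2, "y": 0, "z": 0, "rx": 0, "ry": 0, "rz": 0},
  {"grip": -1, "x": 0.1, "y": 0, "z": 0, "rx": 0, "ry": 0, "rz": 0},
  {"grip": -1, "x": 0.1, "y": 0, "z": 0, "rx": 0, "ry": 0, "rz": 0},
])

```text
time_s: 14.3
eef_pos: [0.5619, -0.054, 0.2476]
orientation: [0.954, 0.002, 0.301, -0.001]
force: [-1.0, 2.0, -0.3]
gripper_width: 0.0004
```

Request:
drive_tool([
  {"grip": -1, "x": 0.1, "y": 0, "z": 0, "rx": 0, "ry": 0, "rz": 0},
  {"grip": -1, "x": 0, "y": 0, "z": 0, "rx": 0, "ry": 0, "rz": 0},
])

```text
time_s: 14.5
eef_pos: [0.5636, -0.0545, 0.2489]
orientation: [0.954, 0.001, 0.301, -0.0]
force: [-0.1, 0.2, 0.0]
gripper_width: 0.0002
```

Run:
```python
from h import *
s=ctrl.sense();p=s['eef_pos']; print(p,s['force'],'u',(p[0]-.56)*.819+(p[2]-.135)*.574,'n',-(p[0]-.56)*.574+(p[2]-.135)*.819)
a=snap('scene','s6.png')
cv2.imwrite('pics/z7.png',cv2.cvtColor(cv2.resize(a[120:200,200:300],(800,600)[:2],interpolation=2),cv2.COLOR_RGB2BGR))
for q in ctrl.spot_point('catch_peg','scene'): X=w('scene',q['location']); print(q['score'],X,px('scene',X))
```

```text
[ 0.56359726 -0.05447405  0.2488943 ] [-0.07001596  0.24853858  0.01611473] u 0.06832148892395624 n 0.09121460617612716
0.44 [ 0.61022147 -0.05647158  0.21473619] (np.float64(242.26874692318964), np.float64(134.4395087033593))
```

View pics/z7.png

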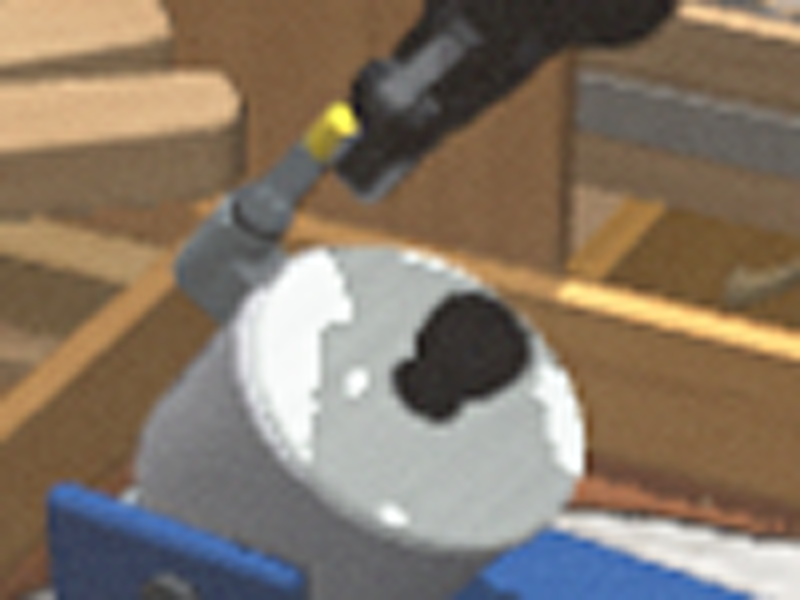

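Run:
```python
from h import *
for M in ([.560,-.0225,.135],[.557,-.0215,.135]):
    for h in (28,48): 
        X=np.array(M)+h/1000*np.array([-.574,0,.819]); print(h,px('scene',X),px('top',X))
    go(np.array(M)+.089*np.array([-.574,0,.819]),Rt(35))
    go(np.array(M)+.17*np.array([-.574,0,.819]),Rt(35))
im=cv2.imread('pics/top0.png'); cv2.imwrite('pics/z8.png',cv2.resize(im[140:220,270:350],(560,560),interpolation=2))
```

```text
28 (np.float64(256.28078642377494), np.float64(166.59610746645077)) (np.float64(310.593261503678), np.float64(177.20171277053922))
48 (np.float64(260.18333076291657), np.float64(162.52434691330996)) (np.float64(310.99738375152435), np.float64(180.58218150663052))
t 14.6 eef [ 0.5635 -0.0546  0.2489] F [ 0.9 -0.1 -0.1] w -0.0002
shift units now-frame [-3.41  -1.615  0.113] target-frame [-3.413 -1.607  0.115] turn units [-0.0006 -0.0006  0.001 ]
t 14.6 eef [ 0.5635 -0.0546  0.2489] F [ 0.9 -0.1 -0.1] w -0.0002
shift units now-frame [-3.407 -1.619 -3.938] target-frame [-3.415 -1.607 -3.935] turn units [-0.0006 -0.0006  0.001 ]
28 (np.float64(257.05337673707186), np.float64(167.13279893346538)) (np.float64(310.0340271135359), np.float64(178.44998314190437))
48 (np.float64(260.9732119515097), np.float64(163.0610502858354)) (np.float64(310.42738490658917), np.float64(181.85718533531553))
t 14.6 eef [ 0.5635 -0.0546  0.2489] F [ 0.9 -0.1 -0.1] w -0.0002
shift units now-frame [-3.533 -1.665  0.027] target-frame [-3.536 -1.657  0.029] turn units [-0.0006 -0.0006  0.001 ]
t 14.6 eef [ 0.5635 -0.0546  0.2489] F [ 0.9 -0.1 -0.1] w -0.0002
shift units now-frame [-3.529 -1.67  -4.024] target-frame [-3.538 -1.657 -4.021] turn units [-0.0006 -0.0006  0.001 ]
```

View pics/z8.png

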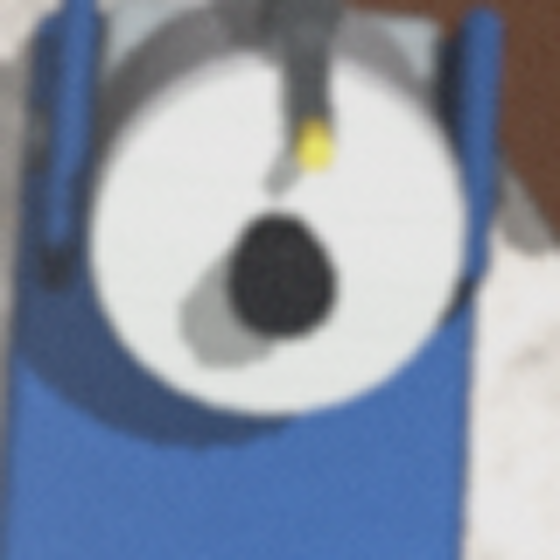

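Request:
drive_tool([
  {"grip": -1, "x": -0.1, "y": 0, "z": -0.6, "rx": 0, "ry": 0, "rz": 0},
  {"grip": -1, "x": 0, "y": 0, "z": -0.9, "rx": 0, "ry": 0, "rz": 0},
  {"grip": 1, "x": 0, "y": 0, "z": -0.9, "rx": 0, "ry": 0, "rz": 0},
  {"grip": 1, "x": -0.5, "y": -0.2, "z": -0.9, "rx": 0, "ry": 0, "rz": 0},
  {"grip": 1, "x": -0.8, "y": -0.4, "z": -0.6, "rx": 0, "ry": 0, "rz": 0},
  {"grip": 1, "x": -0.8, "y": -0.4, "z": 0, "rx": 0, "ry": 0, "rz": 0},
  {"grip": 1, "x": -0.8, "y": -0.4, "z": 0, "rx": 0, "ry": 0, "rz": 0},
  {"grip": 1, "x": -0.45, "y": -0.25, "z": 0, "rx": 0, "ry": 0, "rz": 0},
])

```text
time_s: 15.4
eef_pos: [0.4613, -0.0216, 0.2727]
orientation: [0.954, 0.001, 0.301, -0.0]
force: [-0.6, -0.5, -0.6]
gripper_width: 0.085
```

Request:
drive_tool([
  {"grip": 1, "x": 0, "y": 0, "z": 0, "rx": 0, "ry": 0, "rz": 0},
])

```text
time_s: 15.5
eef_pos: [0.4615, -0.0215, 0.2727]
orientation: [0.954, 0.001, 0.301, -0.0]
force: [-0.6, 0.0, 0.2]
gripper_width: 0.0855
```

Run:
```python
from h import *
M=[.559,-.022,.135]
go(np.array(M)+.090*np.array([-.574,0,.819]),Rt(35))
```

```text
t 15.5 eef [ 0.4615 -0.0215  0.2727] F [-0.6  0.   0.2] w 0.0855
shift units now-frame [0.039 0.032 3.934] target-frame [0.042 0.026 3.934] turn units [-0.0008 -0.0003  0.0012]
```

Request:
drive_tool([
  {"grip": 1, "x": 0.02, "y": 0.02, "z": 0.8, "rx": 0, "ry": 0, "rz": 0},
  {"grip": 1, "x": 0.02, "y": 0, "z": 0.9, "rx": 0, "ry": 0, "rz": 0},
  {"grip": 1, "x": 0, "y": 0, "z": 0.9, "rx": 0, "ry": 0, "rz": 0},
  {"grip": 1, "x": 0, "y": 0, "z": 0.7, "rx": 0, "ry": 0, "rz": 0},
  {"grip": 1, "x": 0, "y": 0, "z": 0.4, "rx": 0, "ry": 0, "rz": 0},
  {"grip": 1, "x": 0, "y": 0, "z": 0.2, "rx": 0, "ry": 0, "rz": 0},
  {"grip": 1, "x": 0, "y": 0, "z": 0, "rx": 0, "ry": 0, "rz": 0},
])

```text
time_s: 16.2
eef_pos: [0.5077, -0.0222, 0.2096]
orientation: [0.954, 0.001, 0.301, -0.0]
force: [-0.3, -0.9, 0.8]
gripper_width: 0.0855
```

Request:
drive_tool([
  {"grip": 0.2, "x": 0, "y": 0, "z": 0, "rx": 0, "ry": 0, "rz": 0},
  {"grip": -0.2, "x": 0, "y": 0, "z": 0, "rx": 0, "ry": 0, "rz": 0},
  {"grip": -0.5, "x": 0, "y": 0, "z": 0, "rx": 0, "ry": 0, "rz": 0},
  {"grip": -1, "x": 0, "y": 0, "z": 0, "rx": 0, "ry": 0, "rz": 0},
  {"grip": -1, "x": 0, "y": 0, "z": 0, "rx": 0, "ry": 0, "rz": 0},
  {"grip": -1, "x": 0, "y": 0, "z": 0, "rx": 0, "ry": 0, "rz": 0},
], squeeze=50)

```text
time_s: 16.8
eef_pos: [0.5075, -0.0219, 0.2105]
orientation: [0.953, 0.001, 0.301, -0.001]
force: [-6.0, 0.9, 4.6]
gripper_width: 0.034
```

Run:
```python
from h import *
s=ctrl.sense();print(s['eef_pos'],s['force'],s['wrist_torque'],s['gripper_width'])
a=snap('scene','s7.png')
cv2.imwrite('pics/z9.png',cv2.cvtColor(cv2.resize(a[80:200,180:320],(700,600),interpolation=2),cv2.COLOR_RGB2BGR))
```

```text
[ 0.50745257 -0.02193564  0.21049345] [-5.97802157  0.86405632  4.60889676] [0.22088618 0.55683884 0.01100024] 0.03397235179113874
```

View pics/z9.png

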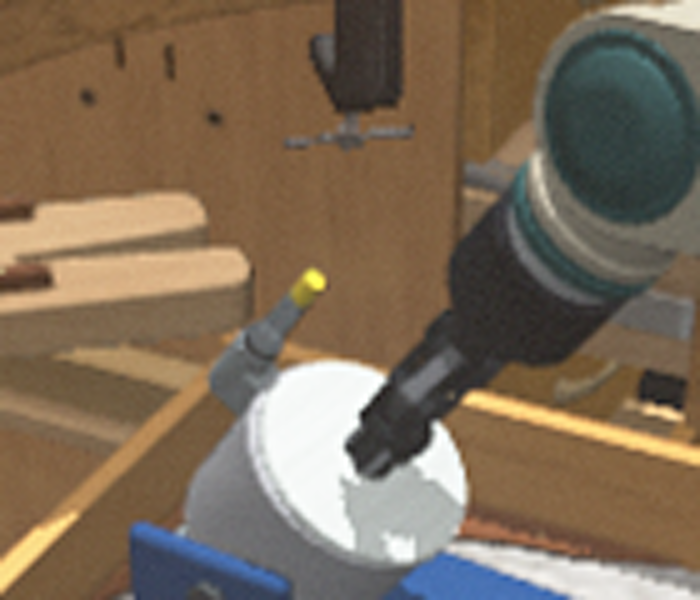

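Request:
drive_tool([
  {"grip": -1, "x": 0, "y": 0, "z": -0.15, "rx": 0, "ry": 0, "rz": 0},
  {"grip": -1, "x": 0, "y": 0, "z": -0.25, "rx": 0, "ry": 0, "rz": 0},
  {"grip": -1, "x": 0, "y": 0, "z": -0.4, "rx": 0, "ry": 0, "rz": 0},
  {"grip": -1, "x": 0, "y": 0, "z": 0, "rx": 0, "ry": 0, "rz": 0},
])

```text
time_s: 17.25
eef_pos: [0.498, -0.0222, 0.2237]
orientation: [0.953, 0.001, 0.302, -0.0]
force: [-0.1, 0.4, -2.5]
gripper_width: 0.0339
```

Run:
```python
from h import *
s=ctrl.sense();print(s['eef_pos'],s['force'],s['wrist_torque'],s['gripper_width'])
a=snap('scene','s8.png')
cv2.imwrite('pics/z10.png',cv2.cvtColor(cv2.resize(a[80:200,180:320],(700,600),interpolation=2),cv2.COLOR_RGB2BGR))
```

```text
[ 0.49799325 -0.02222689  0.22372996] [-0.10843334  0.39019079 -2.53831319] [-0.02338951  0.503199    0.01010443] 0.03387236432018194
```

View pics/z10.png

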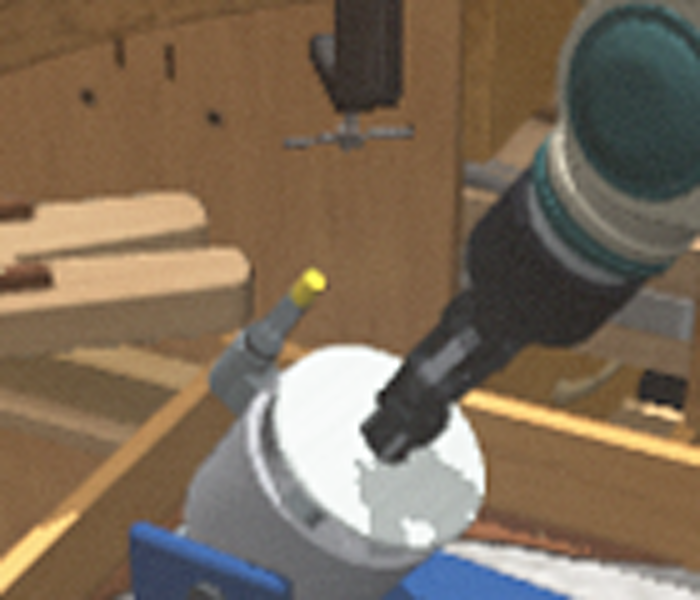

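Request:
drive_tool([
  {"grip": -1, "x": 0, "y": 0, "z": -0.4, "rx": 0, "ry": 0, "rz": 0},
  {"grip": -1, "x": 0, "y": 0, "z": -0.7, "rx": 0, "ry": 0, "rz": 0},
  {"grip": -1, "x": 0, "y": 0, "z": -0.8, "rx": 0, "ry": 0, "rz": 0},
  {"grip": -1, "x": 0, "y": 0, "z": -0.7, "rx": 0, "ry": 0, "rz": 0},
  {"grip": -1, "x": 0, "y": 0, "z": -0.4, "rx": 0, "ry": 0, "rz": 0},
])

```text
time_s: 17.8
eef_pos: [0.4634, -0.0223, 0.2731]
orientation: [0.953, 0.001, 0.302, -0.0]
force: [0.4, -0.3, -2.0]
gripper_width: 0.0338
```

Request:
drive_tool([
  {"grip": -1, "x": 0, "y": -0.2, "z": 0, "rx": 0, "ry": -0.02, "rz": 0},
  {"grip": -1, "x": 0, "y": -0.4, "z": 0, "rx": 0, "ry": -0.04, "rz": 0},
  {"grip": -1, "x": 0, "y": -0.6, "z": 0, "rx": 0, "ry": -0.05, "rz": 0},
  {"grip": -1, "x": 0, "y": -0.7, "z": 0, "rx": 0, "ry": -0.05, "rz": 0},
  {"grip": -1, "x": 0, "y": -0.7, "z": 0, "rx": 0, "ry": -0.05, "rz": 0},
  {"grip": -1, "x": 0, "y": -0.7, "z": 0, "rx": 0, "ry": -0.04, "rz": 0},
  {"grip": -1, "x": 0, "y": -0.7, "z": 0, "rx": 0, "ry": -0.03, "rz": 0},
  {"grip": -1, "x": 0, "y": -0.7, "z": 0, "rx": 0, "ry": -0.01, "rz": 0},
])

```text
time_s: 18.6
eef_pos: [0.4639, 0.0724, 0.2715]
orientation: [1.0, 0.001, 0.001, 0.0]
force: [-0.5, -1.0, -3.2]
gripper_width: 0.0341
```

Run:
```python
from h import *
a=snap('scene','s9.png')
def ray(cam,u,v,z):
    c=ctrl.get_calibration(cam);R=np.array(c['R']);o=-R.T@np.array(c['t']);d=R.T@np.array([(u-c['cx'])/c['fx'],(v-c['cy'])/c['fy'],1]);return o+d*(z-o[2])/d[2]
for cam in ('scene','top'):
    if cam=='top': snap('top','t9.png')
    r=ctrl.trace('drip_tray',cam)[0]; m=r['region'].astype(np.uint8)
    cs,_=cv2.findContours(m,cv2.RETR_EXTERNAL,cv2.CHAIN_APPROX_NONE); c=max(cs,key=cv2.contourArea)[:,0]
    P=np.array([ray(cam,u,v,.012)[:2] for u,v in c.astype(float)])
    (x,y),rad=cv2.minEnclosingCircle(P.astype(np.float32)); A=np.c_[2*P,np.ones(len(P))]; s=np.linalg.lstsq(A,(P**2).sum(1),rcond=None)[0]
    print(cam,r['score'],m.sum(),(x,y,rad),s[:2],np.sqrt(s[2]+s[0]**2+s[1]**2))
go([.368,.2505,.20],Rt())
im=ctrl.grab_frame
```

```text
Traceback (most recent call last):
IndexError: list index out of range
```

View pics/s9.png

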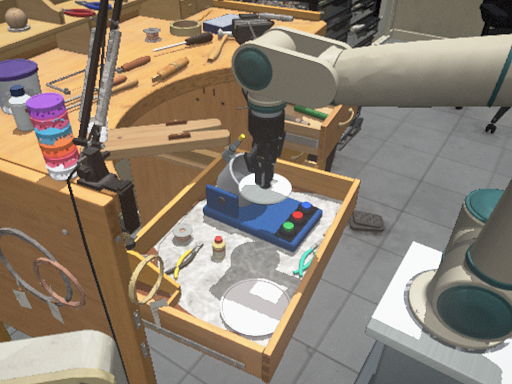

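Run:
```python
from h import *
def ray(cam,u,v,z):
    c=ctrl.get_calibration(cam);R=np.array(c['R']);o=-R.T@np.array(c['t']);d=R.T@np.array([(u-c['cx'])/c['fx'],(v-c['cy'])/c['fy'],1]);return o+d*(z-o[2])/d[2]
def fit(cam,m):
    cs,_=cv2.findContours(m,cv2.RETR_EXTERNAL,cv2.CHAIN_APPROX_NONE); c=max(cs,key=cv2.contourArea)[:,0]
    P=np.array([ray(cam,u,v,.012)[:2] for u,v in c.astype(float)])
    A=np.c_[2*P,np.ones(len(P))]; s=np.linalg.lstsq(A,(P**2).sum(1),rcond=None)[0]
    return m.sum(),cv2.minEnclosingCircle(P.astype(np.float32)),s[:2],np.sqrt(s[2]+s[0]**2+s[1]**2)
for cam in ('scene','top'):
    snap(cam,cam[0]+'10.png')
    for r in ctrl.trace('drip_tray',cam)[:1]: print(cam,r['score'],*fit(cam,r['region'].astype(np.uint8)))
go([.368,.2505,.20],Rt())
# reproject guess
for cam,f in (('scene','scene0'),('top','top0')):
    im=cv2.imread(f'pics/{f}.png')
    for a in np.linspace(0,2*np.pi,60):
        u,v=px(cam,[.368+.078*np.cos(a),.2505+.078*np.sin(a),.014]); im[int(round(v)),int(round(u))]=(0,0,255)
    b=px(cam,[.368,.2505,.01]);b=(int(b[0]),int(b[1])); cv2.imwrite(f'pics/r_{cam}.png',cv2.resize(im[b[1]-45:b[1]+45,b[0]-50:b[0]+50],(500,450),interpolation=0))
a=np.hstack([cv2.imread('pics/r_scene.png'),cv2.imread('pics/r_top.png')]);cv2.imwrite('pics/r.png',cv2.resize(a,(800,360)))
```

```text
scene 0.59 1273 ((0.5875229239463806, -0.1403719186782837), 0.09541763365268707) [ 0.5797864  -0.13241734] 0.07500872885966256
top 0.95 3009 ((0.36625951528549194, 0.25152650475502014), 0.07856746017932892) [0.36652548 0.25245656] 0.07611192569829628
t 18.9 eef [0.4634 0.0714 0.2719] F [ 0.5 -0.6 -2.2] w 0.034
shift units now-frame [-4.769 -8.967  3.569] target-frame [-4.769 -8.956  3.596] turn units [ 0.0001 -0.0025  0.001 ]
```

View pics/r.png

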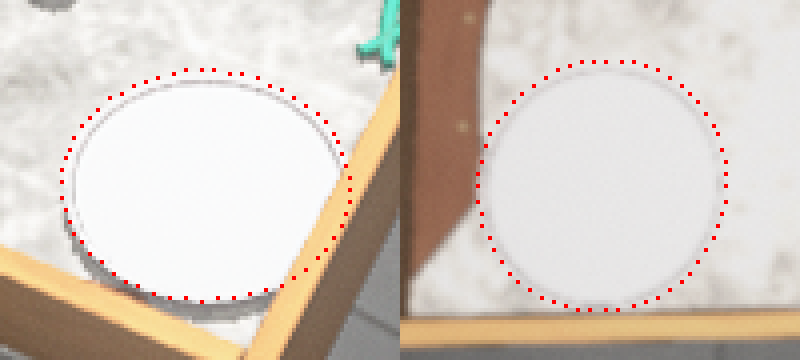

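Request:
drive_tool([
  {"grip": -1, "x": -0.2, "y": -0.4, "z": 0, "rx": 0, "ry": -0.0025, "rz": 0},
  {"grip": -1, "x": -0.4, "y": -0.7, "z": 0, "rx": 0, "ry": 0, "rz": 0},
  {"grip": -1, "x": -0.4, "y": -0.8, "z": 0, "rx": 0, "ry": 0, "rz": 0},
  {"grip": -1, "x": -0.5, "y": -0.9, "z": 0, "rx": 0, "ry": 0, "rz": 0},
  {"grip": -1, "x": -0.5, "y": -0.9, "z": 0, "rx": 0, "ry": 0, "rz": 0},
  {"grip": -1, "x": -0.5, "y": -0.9, "z": 0, "rx": 0, "ry": 0, "rz": 0},
  {"grip": -1, "x": -0.5, "y": -0.9, "z": 0, "rx": 0, "ry": 0, "rz": 0},
  {"grip": -1, "x": -0.5, "y": -0.9, "z": 0, "rx": 0, "ry": 0, "rz": 0},
])

```text
time_s: 19.7
eef_pos: [0.3924, 0.2003, 0.2721]
orientation: [1.0, 0.001, -0.0, -0.0]
force: [0.8, 0.5, -2.2]
gripper_width: 0.0339
```

Request:
drive_tool([
  {"grip": -1, "x": -0.5, "y": -0.9, "z": 0, "rx": 0, "ry": 0, "rz": 0},
  {"grip": -1, "x": -0.4, "y": -0.8, "z": 0.2, "rx": 0, "ry": 0, "rz": 0},
  {"grip": -1, "x": -0.3, "y": -0.6, "z": 0.5, "rx": 0, "ry": 0, "rz": 0},
  {"grip": -1, "x": -0.14, "y": -0.3, "z": 0.7, "rx": 0, "ry": 0, "rz": 0},
  {"grip": -1, "x": 0, "y": 0, "z": 0.8, "rx": 0, "ry": 0, "rz": 0},
  {"grip": -1, "x": 0, "y": 0, "z": 0.8, "rx": 0, "ry": 0, "rz": 0},
  {"grip": -1, "x": 0, "y": 0, "z": 0.5, "rx": 0, "ry": 0, "rz": 0},
  {"grip": -1, "x": 0, "y": 0, "z": 0, "rx": 0, "ry": 0, "rz": 0},
])

```text
time_s: 20.5
eef_pos: [0.3656, 0.251, 0.2001]
orientation: [1.0, 0.001, -0.002, 0.001]
force: [0.7, -0.7, -2.0]
gripper_width: 0.0339
```

Run:
```python
from h import *
go([.3665,.2515,.115],Rt())
a=snap('scene','s11.png')
```

```text
t 20.5 eef [0.3656 0.251  0.2001] F [ 0.7 -0.7 -2. ] w 0.0339
shift units now-frame [ 0.061 -0.034  4.256] target-frame [ 0.044 -0.026  4.256] turn units [0.0008 0.0018 0.001 ]
```

View pics/s11.png

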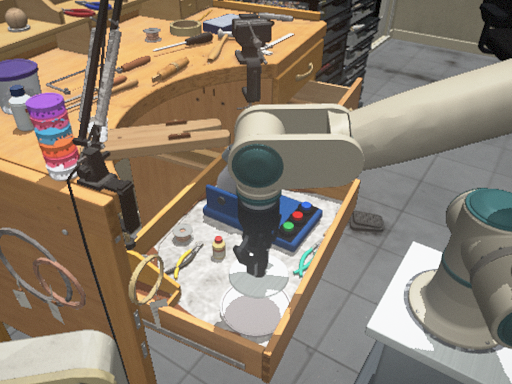

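Request:
drive_tool([
  {"grip": -1, "x": 0.04, "y": -0.02, "z": 0.5, "rx": 0, "ry": 0, "rz": 0},
  {"grip": -1, "x": 0, "y": 0, "z": 0.8, "rx": 0, "ry": 0, "rz": 0},
  {"grip": -1, "x": 0, "y": 0, "z": 0.8, "rx": 0, "ry": 0, "rz": 0},
  {"grip": -1, "x": 0, "y": 0, "z": 0.6, "rx": 0, "ry": 0, "rz": 0},
  {"grip": -1, "x": 0, "y": 0, "z": 0.4, "rx": 0, "ry": 0, "rz": 0},
  {"grip": -1, "x": 0, "y": 0, "z": 0.2, "rx": 0, "ry": 0, "rz": 0},
  {"grip": -1, "x": 0, "y": 0, "z": 0, "rx": 0, "ry": 0, "rz": 0},
])

```text
time_s: 21.25
eef_pos: [0.367, 0.2519, 0.1357]
orientation: [1.0, 0.001, -0.001, 0.0]
force: [0.1, 0.4, -2.8]
gripper_width: 0.0337
```

Request:
drive_tool([
  {"grip": -1, "x": 0, "y": 0, "z": 0.15, "rx": 0, "ry": 0, "rz": 0},
  {"grip": -1, "x": 0, "y": 0, "z": 0.15, "rx": 0, "ry": 0, "rz": 0},
  {"grip": -1, "x": 0, "y": 0, "z": 0.1, "rx": 0, "ry": 0, "rz": 0},
  {"grip": -1, "x": 0, "y": 0, "z": 0, "rx": 0, "ry": 0, "rz": 0},
])

```text
time_s: 21.65
eef_pos: [0.3669, 0.2519, 0.1277]
orientation: [1.0, 0.001, -0.001, 0.0]
force: [-0.1, -0.0, -2.2]
gripper_width: 0.034
```

Request:
drive_tool([
  {"grip": -1, "x": 0, "y": 0, "z": 0.1, "rx": 0, "ry": 0, "rz": 0},
  {"grip": -1, "x": 0, "y": 0, "z": 0, "rx": 0, "ry": 0, "rz": 0},
])

```text
time_s: 21.85
eef_pos: [0.3669, 0.2519, 0.1257]
orientation: [1.0, 0.001, -0.001, 0.0]
force: [0.3, 0.8, -2.1]
gripper_width: 0.0339
```

Request:
drive_tool([
  {"grip": -1, "x": 0, "y": 0, "z": 0.15, "rx": 0, "ry": 0, "rz": 0},
  {"grip": -1, "x": 0, "y": 0, "z": 0.15, "rx": 0, "ry": 0, "rz": 0},
  {"grip": -1, "x": 0, "y": 0, "z": 0.1, "rx": 0, "ry": 0, "rz": 0},
  {"grip": -1, "x": 0, "y": 0, "z": 0, "rx": 0, "ry": 0, "rz": 0},
])

```text
time_s: 22.25
eef_pos: [0.3667, 0.2518, 0.1174]
orientation: [1.0, 0.001, -0.001, 0.0]
force: [0.8, -0.4, -1.4]
gripper_width: 0.0337
```

Request:
drive_tool([
  {"grip": -1, "x": 0, "y": 0, "z": 0.1, "rx": 0, "ry": 0, "rz": 0},
  {"grip": -1, "x": 0, "y": 0, "z": 0, "rx": 0, "ry": 0, "rz": 0},
])

```text
time_s: 22.45
eef_pos: [0.3669, 0.2519, 0.1157]
orientation: [1.0, 0.001, -0.001, 0.0]
force: [0.3, -0.6, -2.0]
gripper_width: 0.0337
```

Request:
drive_tool([
  {"grip": -1, "x": 0, "y": 0, "z": 0.05, "rx": 0, "ry": 0, "rz": 0},
  {"grip": -1, "x": 0, "y": 0, "z": 0, "rx": 0, "ry": 0, "rz": 0},
])

```text
time_s: 22.65
eef_pos: [0.3669, 0.2519, 0.1148]
orientation: [1.0, 0.001, -0.001, 0.0]
force: [0.3, -0.1, -1.9]
gripper_width: 0.0341
```

Request:
drive_tool([
  {"grip": -1, "x": 0, "y": 0, "z": 0.05, "rx": 0, "ry": 0, "rz": 0},
  {"grip": -1, "x": 0, "y": 0, "z": 0, "rx": 0, "ry": 0, "rz": 0},
])

```text
time_s: 22.85
eef_pos: [0.3671, 0.252, 0.1142]
orientation: [1.0, 0.001, -0.0, -0.0]
force: [-0.1, -0.2, -0.7]
gripper_width: 0.034
```

Request:
drive_tool([
  {"grip": -1, "x": 0, "y": 0, "z": 0.05, "rx": 0, "ry": 0, "rz": 0},
  {"grip": -1, "x": 0, "y": 0, "z": 0, "rx": 0, "ry": 0, "rz": 0},
])

```text
time_s: 23.05
eef_pos: [0.3672, 0.2523, 0.1139]
orientation: [1.0, 0.001, -0.0, -0.0]
force: [-3.6, -0.0, 5.9]
gripper_width: 0.0339
```

Request:
drive_tool([
  {"grip": -1, "x": 0, "y": 0, "z": 0.05, "rx": 0, "ry": 0, "rz": 0},
  {"grip": -1, "x": 0, "y": 0, "z": 0, "rx": 0, "ry": 0, "rz": 0},
])

```text
time_s: 23.25
eef_pos: [0.3672, 0.2525, 0.1137]
orientation: [1.0, 0.001, -0.0, -0.0]
force: [-6.7, -0.5, 13.8]
gripper_width: 0.0337
```

Request:
drive_tool([
  {"grip": -1, "x": 0, "y": 0, "z": -0.06, "rx": 0, "ry": 0, "rz": 0},
  {"grip": -0.1, "x": 0, "y": 0, "z": 0, "rx": 0, "ry": 0, "rz": 0},
  {"grip": 0.2, "x": 0, "y": 0, "z": 0, "rx": 0, "ry": 0, "rz": 0},
  {"grip": 0.6, "x": 0, "y": 0, "z": 0, "rx": 0, "ry": 0, "rz": 0},
  {"grip": 0.6, "x": 0, "y": 0, "z": 0, "rx": 0, "ry": 0, "rz": 0},
])

```text
time_s: 23.75
eef_pos: [0.3669, 0.2519, 0.1129]
orientation: [1.0, 0.001, -0.001, 0.0]
force: [0.6, -0.5, 0.3]
gripper_width: 0.0683
```

Request:
drive_tool([
  {"grip": 0.6, "x": 0, "y": 0, "z": -0.3, "rx": 0, "ry": 0, "rz": 0},
  {"grip": 0.6, "x": 0, "y": 0, "z": -0.6, "rx": 0, "ry": 0, "rz": 0},
  {"grip": 0.6, "x": 0, "y": 0, "z": -0.9, "rx": 0, "ry": 0, "rz": 0},
  {"grip": 0.6, "x": 0, "y": 0, "z": -0.9, "rx": 0, "ry": 0, "rz": 0},
  {"grip": 0.6, "x": 0, "y": 0, "z": -0.9, "rx": 0, "ry": 0, "rz": 0},
  {"grip": 0.6, "x": 0, "y": 0, "z": -0.9, "rx": 0, "ry": 0, "rz": 0},
  {"grip": 0.6, "x": 0, "y": 0.5, "z": -0.9, "rx": 0, "ry": 0, "rz": 0},
  {"grip": 0.6, "x": 0, "y": 0.9, "z": -0.5, "rx": 0, "ry": 0, "rz": 0},
])

```text
time_s: 24.55
eef_pos: [0.3674, 0.2243, 0.2339]
orientation: [1.0, 0.002, 0.001, -0.001]
force: [-0.6, 0.5, 0.5]
gripper_width: 0.0686
```

Request:
drive_tool([
  {"grip": 0.6, "x": 0, "y": 1, "z": 0, "rx": 0, "ry": 0, "rz": 0},
  {"grip": 0.6, "x": 0, "y": 1, "z": 0, "rx": 0, "ry": 0, "rz": 0},
  {"grip": 0.6, "x": 0, "y": 1, "z": 0, "rx": 0, "ry": 0, "rz": 0},
  {"grip": 0.6, "x": 0, "y": 1, "z": 0, "rx": 0, "ry": 0, "rz": 0},
  {"grip": 0.6, "x": 0, "y": 1, "z": 0, "rx": 0, "ry": 0, "rz": 0},
  {"grip": 0.6, "x": 0, "y": 1, "z": 0, "rx": 0, "ry": 0, "rz": 0},
  {"grip": 0.6, "x": 0, "y": 0.5, "z": 0, "rx": 0, "ry": 0, "rz": 0},
  {"grip": 0.6, "x": 0, "y": 0, "z": 0, "rx": 0, "ry": 0, "rz": 0},
])

```text
time_s: 25.35
eef_pos: [0.3676, 0.0933, 0.2319]
orientation: [1.0, 0.0, 0.0, -0.0]
force: [-0.1, 0.4, 0.2]
gripper_width: 0.0685
```

Run:
```python
from h import *
s=ctrl.sense();print(s['time_s'],s['eef_pos'],s['force'],s['gripper_width'])
for cam in('scene','top'):
    snap(cam,cam[0]+'12.png')
    for n in ('drum_lid','catch_peg','spool','oil','yellow_cutters'):
        print(cam,n,[(round(q['score'],2),np.round(w(cam,q['location']),3).tolist()) for q in ctrl.spot_point(n,cam)[:2]])
a=cv2.imread('pics/s12.png')[100:355,130:340];b=cv2.imread('pics/t12.png')[100:300,120:400]
cv2.imwrite('pics/f.png',np.hstack([cv2.resize(a,(370,450)),cv2.resize(b,(430,450))]))
```

```text
25.35 [0.36760246 0.0933078  0.23188327] [-0.07801305  0.43925996  0.21425721] 0.06853419599298051
scene drum_lid [(0.8, [0.363, 0.248, 0.02])]
scene catch_peg [(0.47, [0.614, -0.059, 0.209])]
scene spool [(0.73, [0.645, 0.164, -0.002])]
scene oil [(0.65, [0.531, 0.161, -0.004])]
scene yellow_cutters [(0.82, [0.591, 0.221, -0.001])]
top drum_lid [(0.75, [0.364, 0.25, 0.024])]
top catch_peg [(0.77, [0.612, -0.057, 0.211]), (0.42, [0.645, 0.166, 0.0])]
top spool [(0.68, [0.646, 0.164, 0.001]), (0.49, [0.539, -0.021, -0.002])]
top oil [(0.56, [0.534, 0.161, 0.001])]
top yellow_cutters [(0.5, [0.589, 0.219, 0.001])]
```

View pics/f.png

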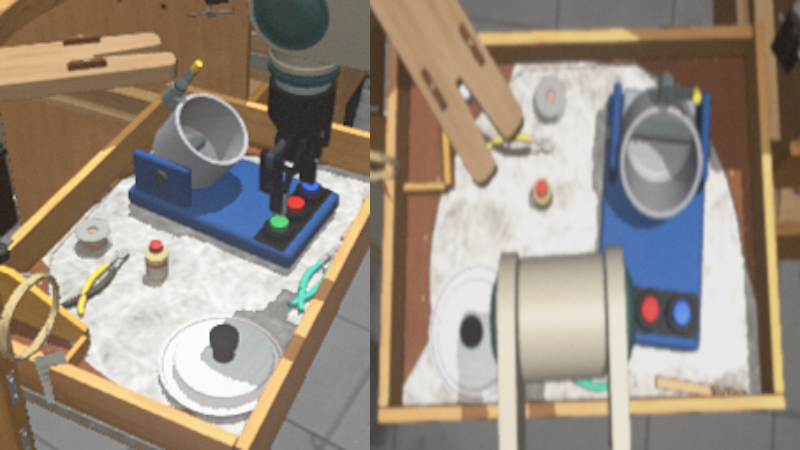

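```bash
python3 -c "
from plant import ctrl
print(ctrl.sign_off())"
```

```text
the job is handed in; nothing more can be done
None
```

The job is done and handed in at about 26 s of the 64 s allowed.

- **Buttons:** I pressed red, then blue. Each bottomed out after about 6 mm of travel, with the force jumping to 14–17 N at the stop. The picture showed red sprung back before I pressed blue, and both stood up in the last scene view. I did not touch green.
- **Catch:** It now stands at about 1.7 rad, near its stop, judged from the peg position, and I left it open. Side force on the tool reached about 33 N at one point of the swing. I then moved the finger over, and the rest of the push went lightly.
- **Lid:** I lifted it along the drum's axis, levelled it and lowered it into the tray until it touched. I backed off slightly before opening the gripper. The last pictures show it flat, knob up, inside the tray. Its measured centre is about 3 mm from the tray's centre and 20–24 mm high, against 21 mm expected.
- **Bystanders:** The spool, oil bottle and cutters measured within about 3 mm of where they started, which is within the measuring error. The gripper was clear of everything with no load on it.

**Checks that failed or disagreed:**
- The gripper read 34 mm on the 36 mm knob, but the hold stayed firm.
- While the arm stood in the way, the scene camera's network missed the tray once and then reported something else as the tray. I used the top camera for the tray position.

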